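# Tip the front row of glue sticks out of the counting tray

## Task

Put the empty tub in front of the glue-stick tray to catch the sticks: its long back side (the one without the upright grip tab) square against, or almost against, the front of the stand, centred under the tray's front edge. Then lift the tray's rear handle just far enough that the two sticks of the front row roll out into the tub while the back row stays behind its ridge, and lower the tray back down onto its stand and let go. Do not touch the sticks with the gripper, and leave the crayon box and the hole punch where they are.

Things in the scene. Friction and masses are not known exactly. Their poses are not given: they have to be found in the camera images.
- stand: Fixed wooden stand, 110 mm deep, 266 wide, about 102 high. Origin on the table, middle of its flat front face; x points to its back, y to its left, z up. Tray pivot axis: parallel to y at x=12, z=90 mm. The tray's front edge overhangs to x=-23, underside z=85 (dips 22 mm when tipped 0.7 rad). Right place for the tub's centre: about x=-60, y=0 (tub then 6 mm off the front face).
- tray (a joint): Tip of the plywood tray, rad: 0 level, resting on the stand; grows as the rear handle is lifted, to 1.2. Two troughs across it, two sticks end to end in each. The front row rolls over the 2 mm front lip at about 0.52, the back row over the 5 mm ridge at about 0.83. The tray (0.5 kg) turns freely and falls back to 0 if let go: hold and lower it.
- tray_handle (a point): Middle of the tray's rear handle: level round steel bar, 12 mm thick, 100 mm long, parallel to the stand's y, an arm at each end. At rest 83 mm behind the pivot axis (stand x=95) and 25 above it (z=115 mm); it moves on an arc about that axis, up and forward. 35 mm free between bar and tray's rear wall, nothing below it. Gripped lightly, the bar turns between the pads.
- back_trough (a point): point of the tray midway along its back trough, at the height of the axes of the sticks lying there (18.7 mm behind and 20.3 mm above the pivot axis); axes as the stand's, turning with the tray. The back sticks lie centred 54.5 mm to either side along y.
- tub: Loose open grey plastic tub, outside 108 (x) by 266 (y) by 50 mm high, walls and floor 4 mm, about 0.25 kg, empty. Origin at the middle of its underside. In the middle of its front long wall (-x side) stands a grip tab, 10 mm thick in x (x=-56 to -46), 50 mm wide in y, top 91 mm above the underside; it must face away from the stand.
- front_left_mid (a point): left glue stick, front row: a cylinder 106 mm long, 31 mm across, about 50 g; this point is the middle of its length, on its axis; its z axis runs along the stick
- front_right_mid (a point): right glue stick, front row: a cylinder 106 mm long, 31 mm across, about 50 g; this point is the middle of its length, on its axis; its z axis runs along the stick
- back_left_mid (a point): left glue stick, back row: a cylinder 106 mm long, 31 mm across, about 50 g; this point is the middle of its length, on its axis; its z axis runs along the stick
- back_right_mid (a point): right glue stick, back row: a cylinder 106 mm long, 31 mm across, about 50 g; this point is the middle of its length, on its axis; its z axis runs along the stick
- tub_tab (a point): middle of the tub's grip tab, where it is best pinched across its 10 mm thickness from above: 51 mm to the front (-x) of the tub's origin, 70 mm above the tub's underside; axes as the tub's
- crayon_box: Bystander: flat box of crayons, 62x95x22 mm, at one side of the stand (the tub starts at the other); origin under its centre
- hole_punch: Bystander: desk hole punch, 54x110x44 mm; origin under its centre
Mind the look-alikes: they are no part of the job. Leave any pink look-alike of the part that bears front_left_mid alone. What is shaped like the part that bears front_right_mid but green is not meant.

How it is judged:
On the way, in this order (a step that is already met when the one before it is completed fails the run):
1. the tub stands square in front of the stand under the tray's front edge, grip tab outward, while the tray is still level (x of tub in the frame of stand between -0.084 and -0.045 m and y of tub in the frame of stand between -0.02 and 0.02 m and angle between the x axis of tub and the x axis of stand, either way round below 0.14 rad and height (world z) of tub below 0.006 m and angle between tub's own z axis and vertical below 0.08 rad and x of tub_tab in the frame of stand below -0.08 m and z of tray_handle in the frame of stand below 0.135 m), for 0.2 s.
2. both front sticks are in the tub and both back sticks in the back trough (x of front_left_mid in the frame of tub between -0.052 and 0.052 m and y of front_left_mid in the frame of tub between -0.13 and 0.13 m and z of front_left_mid in the frame of tub between 0 and 0.055 m and x of front_right_mid in the frame of tub between -0.052 and 0.052 m and y of front_right_mid in the frame of tub between -0.13 and 0.13 m and z of front_right_mid in the frame of tub between 0 and 0.055 m and x of back_left_mid in the frame of back_trough between -0.012 and 0.012 m and z of back_left_mid in the frame of back_trough between -0.012 and 0.012 m and x of back_right_mid in the frame of back_trough between -0.012 and 0.012 m and z of back_right_mid in the frame of back_trough between -0.012 and 0.012 m), for 0.2 s.
At the end, for the whole second after the job is handed in: Tub on the table, tab outward, square to the stand (0.14 rad), back side within 30 mm of its front face, centred within 20 mm; both front sticks inside it, both back sticks in the back trough, tray down (under 0.05 rad), all at rest (all of step 2 and x of tub in the frame of stand between -0.084 and -0.045 m and y of tub in the frame of stand between -0.02 and 0.02 m and angle between the x axis of tub and the x axis of stand, either way round below 0.14 rad and height (world z) of tub below 0.006 m and angle between tub's own z axis and vertical below 0.08 rad and x of tub_tab in the frame of stand below -0.08 m and value of joint tray below 0.05 rad and linear speed of each of tub, front_left, front_right, back_left, back_right below 0.03 m/s); the robot touches nothing.
It fails at once if a back-row stick leaves the back trough (not (x of back_left_mid in the frame of back_trough between -0.012 and 0.012 m and z of back_left_mid in the frame of back_trough between -0.012 and 0.012 m and x of back_right_mid in the frame of back_trough between -0.012 and 0.012 m and z of back_right_mid in the frame of back_trough between -0.012 and 0.012 m)).
It fails at once if the gripper touches a glue stick (contact force between the fingers and front_left above 0.5 N or contact force between the fingers and front_right above 0.5 N or contact force between the fingers and back_left above 0.5 N or contact force between the fingers and back_right above 0.5 N).
It fails at once if a bystander (crayon box, hole punch) is moved by more than 30 mm (distance of any of crayon_box, hole_punch from where it was at the start of the episode above 0.03 m).
It also fails if it takes over 61 s, if anything falls off the work surface, if the arm or the gripper's body presses on something with over 40 N, if the wrist force passes 120 N, or if a joint passes its speed limit or range.

## Robot

A 6-joint arm with a two-finger parallel gripper is mounted at the origin on a cart in front of the work surface, level with it; the furniture and walls round the work are solid. World frame = base frame: x ahead of the robot, y to its left, z up, the work surface at z = 0. Lengths are in m, angles in rad, forces in N, time in s.
With the tool pointing down it reaches from about 0.3 to 0.875 m from the base axis. Payload 6.4 kg.
Tool frame: the origin (TCP) lies midway between the tips of the shut fingers; the grasp point (between the pads) lies 19 mm behind it; z points along the fingers, y is the direction in which the jaws open and shut (so a half turn about z gives the same grasp; the last joint's range is limited). The gripper opens to 85 mm and grips with 20 to 120 N. Pads are 22 mm wide; open, the fingers measure 114 mm over their backs; the gripper's body (76 mm by 85 mm) begins 54 mm behind the grasp point. The pads swing forward as they close: fully open they stand 13 mm farther back than shut.
Start: joints at [-1.423, 0.181, 1.607, -0, 1.354, -0.206], TCP at [0.199, -0.539, 0.231] pointing down, gripper open.
Joint ranges: [-2.99, 2.99], [-0.89, 2.07], [0.3, 2.58], [-1.14, 4.28], [0, 2.63], [-3.12, 3.12]. Speed limits (rad/s): [2.57, 2.57, 3.01, 3.14, 3.14, 3.14].

## Interface

Orientations are given as a unit quaternion [w, x, y, z].
In Python, from rig import move_to, movel, movej, move_gripper, pause, solve_ik, get_state, snapshot, MotionError, close_job gives the robot as it stands. Calls block until the motion is done:
- move_to(position, orientation): joint-space move of the TCP to a pose.
- movel(position, rotation=None, max_speed=0.15, guard=None): straight line of the TCP; rotation=None keeps the orientation; max_speed is the mean speed in m/s. With guard (N) it stops when the force on the tool has changed by that much, and returns True; else False.
- movej(angles): joint-space move.
- move_gripper(opening, newtons=None): finger opening in m; newtons is the grip in N (None keeps the last); returns when the fingers have stopped.
- pause(seconds).
- solve_ik(position, orientation): joint angles nearest the present ones, or None.
- get_state(): the state.
- snapshot(name): name is "side" or "top" or "wrist"; returns a dict with "color" (420x560x3 uint8, blue, green, red), "fx", "fy", "cx", "cy" (pixels), "cam_to_world" (4x4, takes a point from camera to world coordinates). Camera axes: x right, y up, looking along -z (the intrinsics and any distortion apply to the point x, -y, -z); pixel columns grow to the right and rows downward; lengths in m; the calibration is good to about 2 mm. The wrist camera is an equidistant fisheye: a pixel r from the principal point sees the ray r / f radians off the axis. A picture is of the moment at which its call begins. There is no depth.
A pose or a line that the arm cannot do raises MotionError and nothing moves.
- close_job(): hands the job in, once; it reports no verdict.
The state is a dict: "clock": time; "joints": joint angles; "qd": joint speeds; "joint_efforts": joint torques, N m; "position": TCP position; "tcp_rot": TCP orientation; "wrist_force": force on the tool from outside, world axes, zero at the start; "ft_torque": the same for the moment, N m; "gripper_width": finger opening in m.
Only numpy, scipy, OpenCV 4.12 (cv2) and the standard library are available. Lean on these libraries where they do the work, as an engineer would, in place of code of your own. Each camera call takes 0.05 s, during which the arm holds its last target.

## Working session

There is one attempt and no reset: what is moved stays moved. The work goes in short steps, each a Python script; the robot and the scene stay as the last script left them, time stands still between calls to the robot, and variables do not carry over. Pictures are saved under pics/ and viewed, and the job is handed in when it is done.

```bash
ls; mkdir -p pics
python3 - <<'E'
from rig import *
import cv2, numpy as np
for n in ["side","top","wrist"]:
    s=snapshot(n); cv2.imwrite(f"pics/{n}0.png",s["color"]); print(n,s["fx"],s["fy"],s["cx"],s["cy"]);print(np.round(s["cam_to_world"],4).tolist(),[k for k in s])
print(get_state())
E
```

```text
pics
side 391.51008097878827 391.51008097878827 283.21008406318487 215.62451207141098
[[-0.6488, -0.5276, 0.5484, 1.3097], [0.7608, -0.4335, 0.483, 0.5579], [-0.0171, 0.7305, 0.6827, 1.0569], [0.0, 0.0, 0.0, 1.0]] ['color', 'fx', 'fy', 'cx', 'cy', 'cam_to_world']
top 426.6766862174539 426.6766862174539 277.013338571338 216.24709477830828
[[-0.0118, 0.9826, -0.1853, 0.1921], [-0.9999, -0.0127, -0.0036, -0.108], [-0.0059, 0.1853, 0.9827, 1.7407], [0.0, 0.0, 0.0, 1.0]] ['color', 'fx', 'fy', 'cx', 'cy', 'cam_to_world']
wrist 325.19226210127806 325.19226210127806 281.80292305180933 203.54745621430317
[[0.3467, 0.9058, 0.2435, 0.2611], [-0.938, 0.3353, 0.0881, -0.5159], [-0.0019, -0.2589, 0.9659, 0.3737], [0.0, 0.0, 0.0, 1.0]] ['color', 'fx', 'fy', 'cx', 'cy', 'cam_to_world']
{'clock': 0.15, 'joints': array([-1.42332894e+00,  1.81425955e-01,  1.60775580e+00,  1.63957742e-06,
        1.35380596e+00, -2.06316166e-01]), 'qd': array([ 0.00099986, -0.00207236, -0.00358884, -0.00038698, -0.00077611,
        0.00148106]), 'joint_efforts': array([ 1.88545578e-04, -4.45268977e+01, -3.51691318e+01, -3.17290478e-04,
        5.95433201e-03, -2.04082852e-05]), 'position': array([ 0.19915389, -0.53896387,  0.23057074]), 'tcp_rot': array([-6.97203415e-04,  9.84395195e-01,  1.75970488e-01,  2.13214967e-05]), 'wrist_force': array([ 0.5268882 ,  0.18782274, -0.3963661 ]), 'ft_torque': array([ 0.01987756, -0.04023639, -0.0303076 ]), 'gripper_width': 0.0854340529343655}
```

View pics/side0.png

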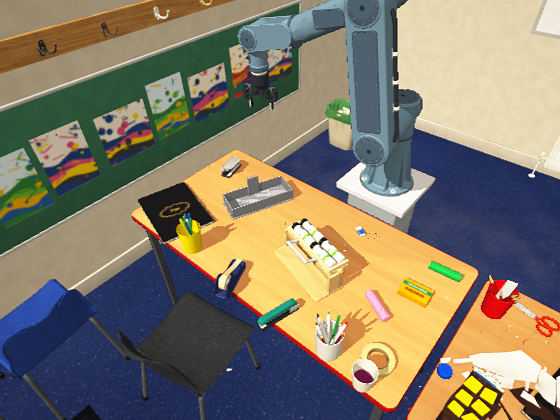

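View pics/top0.png

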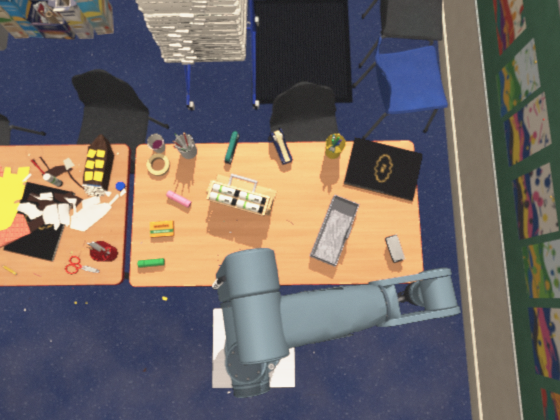

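View pics/wrist0.png

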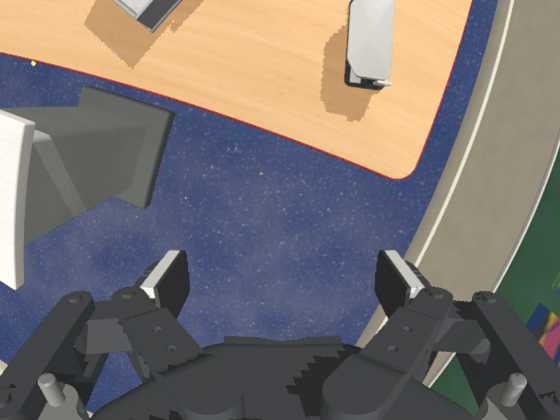

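Run:
```python
import cv2, numpy as np
t=cv2.imread("pics/top0.png"); s=cv2.imread("pics/side0.png")
cv2.imwrite("pics/top_crop.png",cv2.resize(t[160:280,195:365],None,fx=4.7,fy=4.7,interpolation=cv2.INTER_CUBIC))
cv2.imwrite("pics/side_crop.png",cv2.resize(s[145:305,210:360],None,fx=3.7,fy=3.7,interpolation=cv2.INTER_CUBIC))
```

```text
(no output)
```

View pics/top_crop.png

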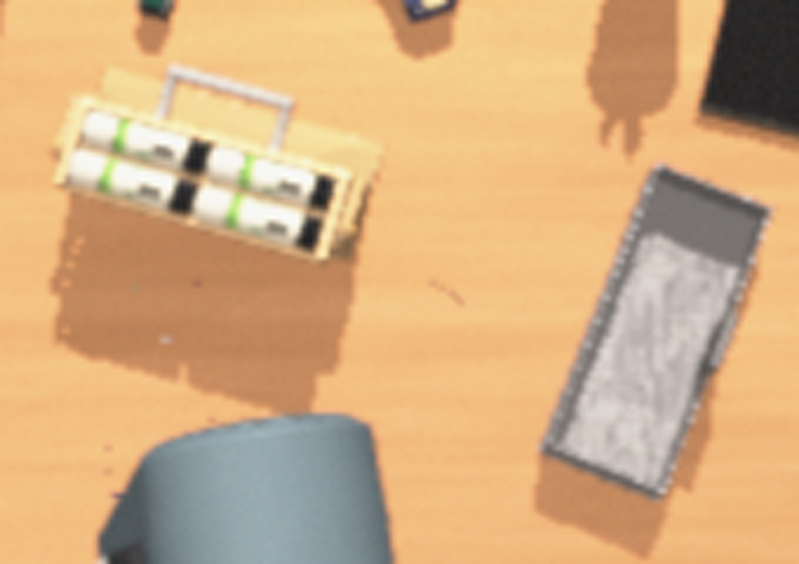

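View pics/side_crop.png

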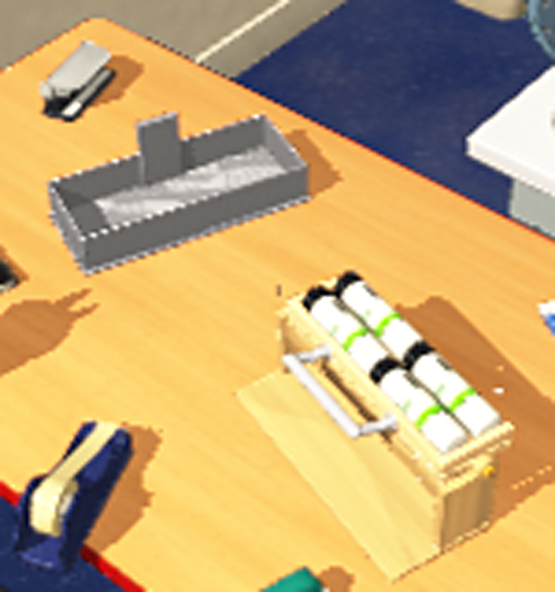

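```bash
cat > h.py <<'E'
import cv2, numpy as np
from rig import *
import rig
def ray(s,u,v,fish=False):
    T=np.array(s["cam_to_world"]); x=(u-s["cx"])/s["fx"]; y=(v-s["cy"])/s["fy"]
    if fish:
        r=np.hypot(x,y); k=np.sin(r)/max(r,1e-9); d=np.array([x*k,-y*k,-np.cos(r)])
    else: d=np.array([x,-y,-1.])
    return T[:3,3],T[:3,:3]@d
def onz(s,u,v,z,fish=False):
    o,d=ray(s,u,v,fish); return o+d*(z-o[2])/d[2]
def tri(s1,p1,s2,p2,f1=False,f2=False):
    o1,d1=ray(s1,*p1,f1);o2,d2=ray(s2,*p2,f2); d1=d1/np.linalg.norm(d1); d2=d2/np.linalg.norm(d2)
    A=np.stack([d1,-d2],1); t=np.linalg.lstsq(A,o2-o1,rcond=None)[0]
    a=o1+t[0]*d1;b=o2+t[1]*d2; return (a+b)/2,np.linalg.norm(a-b)
def proj(s,P,fish=False):
    T=np.array(s["cam_to_world"]); p=T[:3,:3].T@(np.asarray(P)-T[:3,3]); p=np.array([p[0],-p[1],-p[2]])
    if fish:
        th=np.arctan2(np.hypot(*p[:2]),p[2]); k=th/max(np.hypot(*p[:2]),1e-9); q=p[:2]*k
    else: q=p[:2]/p[2]
    return np.array([s["cx"]+s["fx"]*q[0],s["cy"]+s["fy"]*q[1]])
E
python3 - <<'E'
from h import *
s=snapshot("top"); d=snapshot("side")
o=lambda u,v:(195+(u)/4.7,160+v/4.7)
for n,p,z in [("h1",(174,72),.117),("h2",(291,105),.117),("backL",(85,125),.112),("backR",(333,192),.112),("frL",(70,165),.112),("frR",(318,235),.112)]:
    print(n,np.round(onz(s,*o(*p),z),4))
img=s["color"].astype(int); hsv=cv2.cvtColor(s["color"],cv2.COLOR_BGR2HSV)
m=((hsv[...,1]<60)&(hsv[...,2]<225)).astype(np.uint8)
roi=np.zeros_like(m); roi[185:275,300:372]=1; m&=roi
c=max(cv2.findContours(m,0,2)[0],key=cv2.contourArea); r=cv2.minAreaRect(c); b=cv2.boxPoints(r)
print(r,b.tolist()); P=np.array([onz(s,u,v,.05)[:2] for u,v in b]); print(np.round(P,4)); print([np.linalg.norm(P[i]-P[i-1]) for i in range(4)],P.mean(0))
E
```

```text
h1 [0.6649 0.0736 0.117 ]
h2 [ 0.635  -0.0246  0.117 ]
backL [0.6213 0.1485 0.112 ]
backR [ 0.5611 -0.059   0.112 ]
frL [0.5871 0.1604 0.112 ]
frR [ 0.5247 -0.0464  0.112 ]
((334.8793029785156, 230.05172729492188), (28.411386489868164, 66.2932357788086), 21.801406860351562) [[309.3793029785156, 255.5517120361328], [333.9999694824219, 194.0], [360.3793029785156, 204.55174255371094], [335.7586364746094, 266.10345458984375]]
[[ 0.3508 -0.2281]
 [ 0.6    -0.3347]
 [ 0.5547 -0.4398]
 [ 0.3079 -0.331 ]]
[np.float64(0.1114466638740676), np.float64(0.2710669436723971), np.float64(0.11444655001667278), np.float64(0.2697415849088244)] [ 0.45337879 -0.33339598]
```

```bash
cat >> h.py <<'E'
def down(a): return [0,np.cos(a/2),np.sin(a/2),0]
E
python3 - <<'E'
from h import *
print(solve_ik([.4334,-.3803,.051],down(2.738)))
move_to([.4334,-.3803,.21],down(2.738))
s=snapshot("wrist"); cv2.imwrite("pics/w1.png",s["color"]); np.save("pics/w1.npy",s,allow_pickle=True)
st=get_state(); print(st["clock"],st["position"],st["joints"])
for P in [(.4334,-.3803,.091),(.6,-.3347,.05),(.3508,-.2281,.05)]: print(proj(s,P,True))
E
```

```text
[-9.25983993e-01  4.08122143e-01  1.72260768e+00 -4.44089210e-16
  1.01086283e+00 -2.09318767e+00]
1.95 [ 0.43307934 -0.38072729  0.21004741] [-9.26829348e-01  2.03683752e-01  1.62437845e+00 -1.16304326e-04
  1.31342702e+00 -2.09257929e+00]
[281.4479343  197.70891161]
[376.62639388 305.32360125]
[393.82410704  50.08982833]
```

View pics/w1.png

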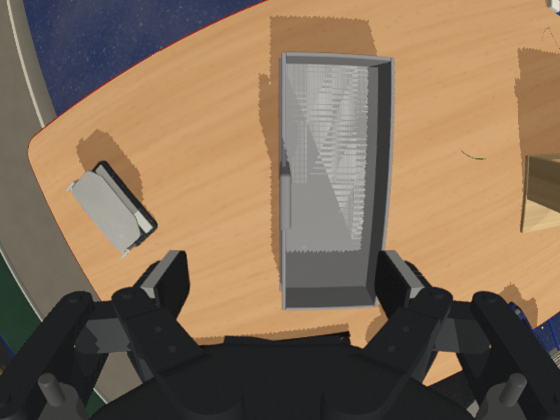

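Run:
```python
import cv2
w=cv2.imread("pics/w1.png"); cv2.imwrite("pics/w1c.png",cv2.resize(w[40:320,260:410],None,fx=2.1,fy=2.1,interpolation=2)); cv2.imwrite("pics/w1d.png",cv2.resize(w[160:245,255:315],None,fx=7,fy=7,interpolation=2))
```

```text
(no output)
```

View pics/w1c.png

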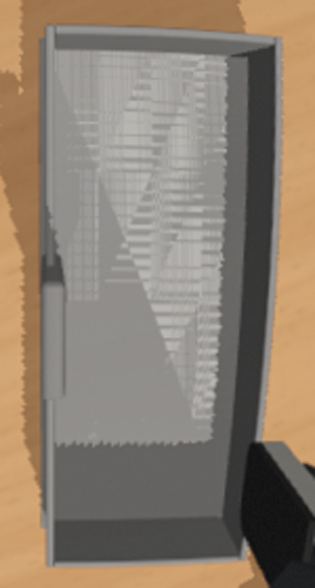

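View pics/w1d.png

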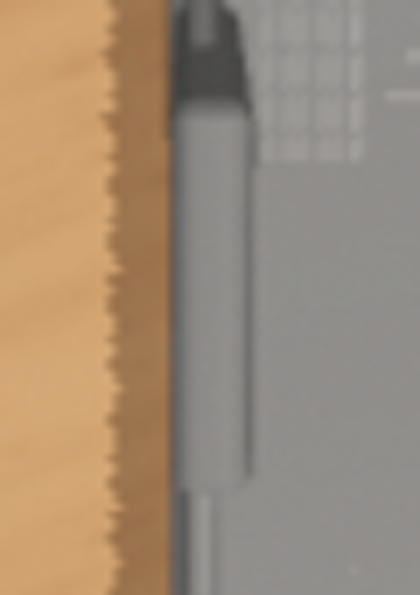

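Run:
```python
from h import *
s=np.load("pics/w1.npy",allow_pickle=True).item()
P=[onz(s,u,v,.05,True) for u,v in [(281.5,53),(394,58.5),(376,306.5),(283.5,308.5)]]
P=np.array(P)[:,:2]; print(P.round(4),P.mean(0),[np.linalg.norm(P[i]-P[i-1]).round(4) for i in range(4)])
for i,j in [(3,0),(2,1),(0,1),(3,2)]: v=P[j]-P[i]; print(np.arctan2(v[1],v[0]))
```

```text
[[ 0.3166 -0.3302]
 [ 0.3586 -0.2314]
 [ 0.6012 -0.3358]
 [ 0.5588 -0.4317]] [ 0.45881954 -0.33228246] [np.float64(0.2626), np.float64(0.1074), np.float64(0.2641), np.float64(0.1048)]
2.7450829924544844
2.7352020110230892
1.1687134368805958
1.154284646164071
```

Run:
```python
from h import *
s=np.load("pics/w1.npy",allow_pickle=True).item()
for u,v in [(212,105),(212,490),(212,298)]: print(onz(s,255+u/7,160+v/7,.091,True))
```

```text
[ 0.4170305  -0.36986841  0.091     ]
[ 0.46085601 -0.38849636  0.091     ]
[ 0.43850476 -0.37900355  0.091     ]
```

Run:
```python
from h import *
a=1.164+np.pi/2
movel([.4385,-.379,.21],down(a),max_speed=.2)
print(movel([.4385,-.379,.053],max_speed=.12,guard=8))
move_gripper(0.0,70)
st=get_state(); print(st["clock"],st["gripper_width"],st["position"],st["wrist_force"])
movel([.4385,-.379,.073],max_speed=.06)
st=get_state(); print(st["clock"],st["gripper_width"],st["position"],st["wrist_force"])
s=snapshot("wrist"); cv2.imwrite("pics/w2.png",s["color"])
s=snapshot("side"); cv2.imwrite("pics/s2.png",s["color"][120:300,180:380].repeat(3,0).repeat(3,1))
```

```text
False
4.3333 0.008892926759124014 [ 0.4386027  -0.3792361   0.05321136] [ 0.36524735 -0.35110465  1.73008338]
4.8167 0.009481280391253732 [ 0.43868393 -0.37919504  0.07350273] [ 0.07766251  0.15629806 -1.67540685]
```

View pics/s2.png

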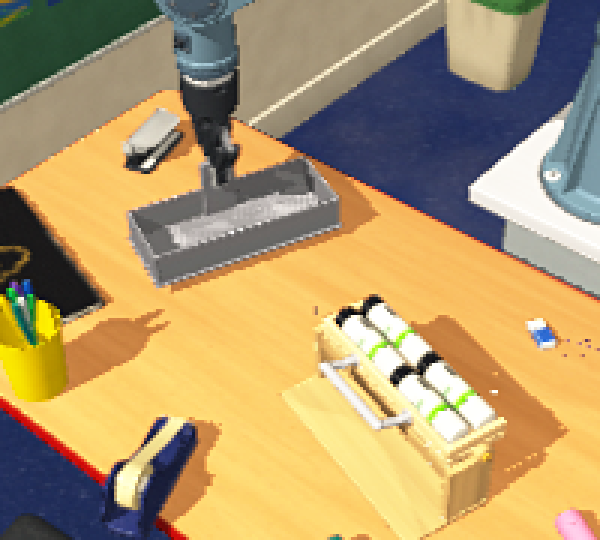

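View pics/w2.png

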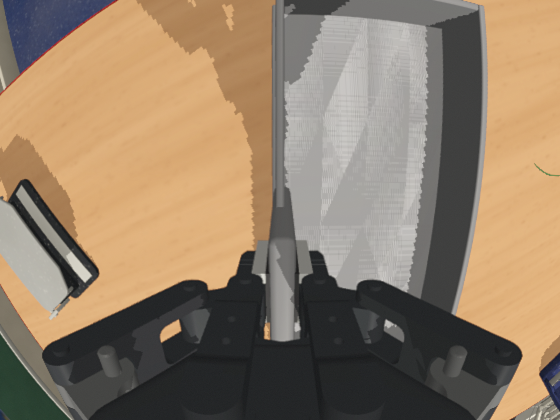

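Run:
```python
from h import *
psi=-.29; O=np.array([.5604,.0526]); X=np.array([np.cos(psi),np.sin(psi)]); Y=np.array([-X[1],X[0]])
a=psi+np.pi/2
A=[.31,-.2,.088]; B=list(O-.181*X)+[.088]
try:
    movel([.4385,-.379,.088],max_speed=.08)
    movel(A,down(a),max_speed=.13)
    movel(B,down(a),max_speed=.15)
    movel(B[:2]+[.065],max_speed=.08)
except MotionError as e: print(e)
st=get_state(); print(st["clock"],st["gripper_width"],st["position"],st["wrist_force"],st["joints"])
for n in ["wrist","side","top"]:
    s=snapshot(n); cv2.imwrite(f"pics/{n}3.png",s["color"]); np.save(f"pics/{n}3.npy",s,allow_pickle=True)
```

```text
9.775 0.009081873756345032 [0.38659568 0.10421526 0.06473348] [ 1.11702723  0.02884708 -1.75268649] [-3.52951872e-02  3.01983128e-02  2.15853478e+00 -2.88652597e-05
  9.54035637e-01  2.55046580e-01]
```

View pics/wrist3.png

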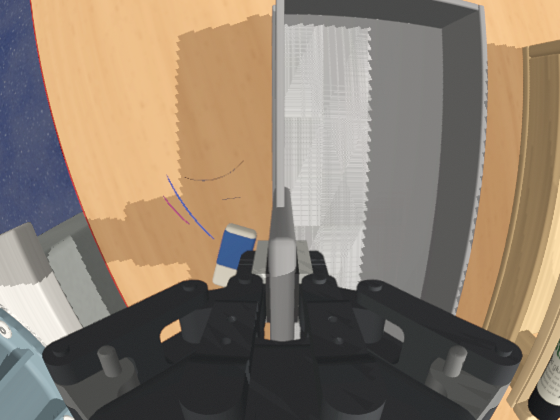

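View pics/side3.png

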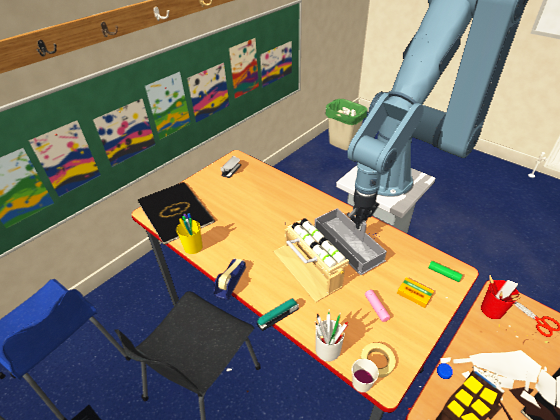

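Run:
```python
from h import *
psi=-.29; O=np.array([.5604,.0526]); X=np.array([np.cos(psi),np.sin(psi)])
C=list(O-.114*X)
print(movel(C+[.062],max_speed=.08,guard=12))
p=get_state()["position"]
print(movel([p[0],p[1],.050],max_speed=.03,guard=8), get_state()["position"])
st=get_state(); print(st["clock"],st["gripper_width"],st["wrist_force"])
for n in ["wrist","side","top"]:
    s=snapshot(n); cv2.imwrite(f"pics/{n}4.png",s["color"]); np.save(f"pics/{n}4.npy",s,allow_pickle=True)
t=cv2.imread("pics/top4.png");cv2.imwrite("pics/top4c.png",cv2.resize(t[160:280,195:365],None,fx=4.7,fy=4.7,interpolation=2))
t=cv2.imread("pics/side4.png");cv2.imwrite("pics/side4c.png",cv2.resize(t[190:310,265:425],None,fx=5,fy=5,interpolation=2))
```

```text
False
True [0.45070619 0.08546023 0.05289955]
11.275 0.009012177897475403 [ 0.59947383 -0.30532518  3.1252962 ]
```

View pics/wrist4.png

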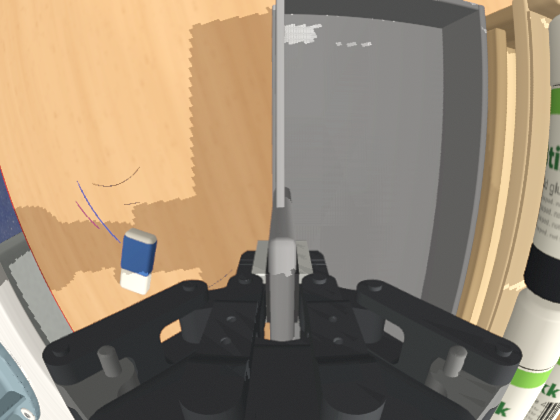

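View pics/side4c.png

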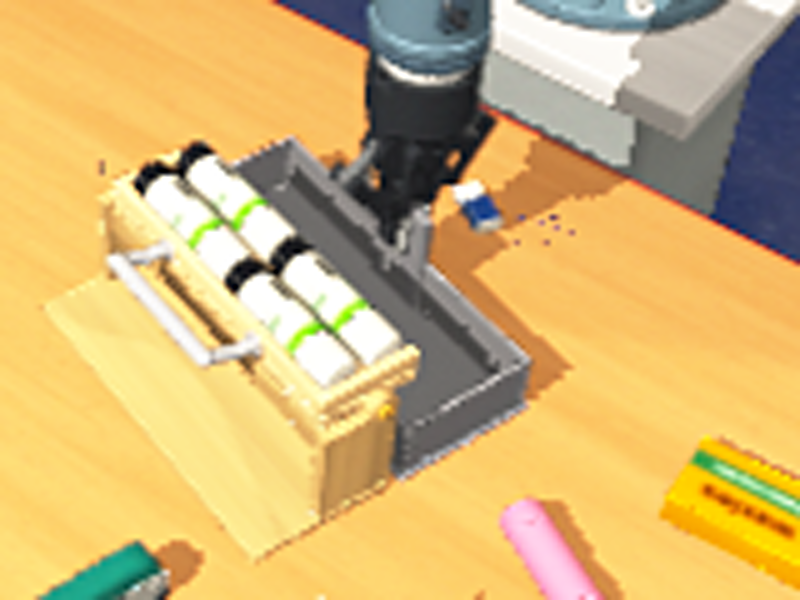

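View pics/top4c.png

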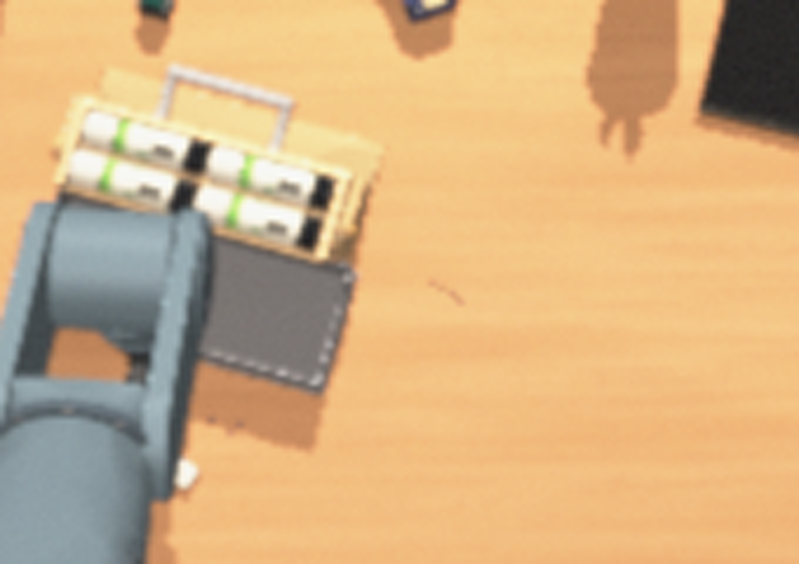

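Run:
```python
from h import *
psi=-.29; O=np.array([.5604,.0526]); X=np.array([np.cos(psi),np.sin(psi)])
move_gripper(.06)
p=get_state()["position"]
movel([p[0],p[1],.25],max_speed=.15)
H=O+.095*X
for n in ["wrist","side"]:
    s=snapshot(n); cv2.imwrite(f"pics/{n}5.png",s["color"]); np.save(f"pics/{n}5.npy",s,allow_pickle=True)
movel(list(H-.02*X)+[.25],max_speed=.2)
move_gripper(.034)
st=get_state(); print(st["clock"],st["position"],st["gripper_width"])
for n in ["wrist"]:
    s=snapshot(n); cv2.imwrite(f"pics/{n}6.png",s["color"]); np.save(f"pics/{n}6.npy",s,allow_pickle=True)
Y=np.array([-X[1],X[0]])
for k in (-.05,0,.05): print(proj(s,list(H+k*Y)+[.121],True))
```

```text
14.9917 [0.63208681 0.03135136 0.25031639] 0.03390493024622344
[303.85455972 249.35101297]
[305.05205942 195.87228979]
[305.87988958 137.8018188 ]
```

View pics/wrist5.png

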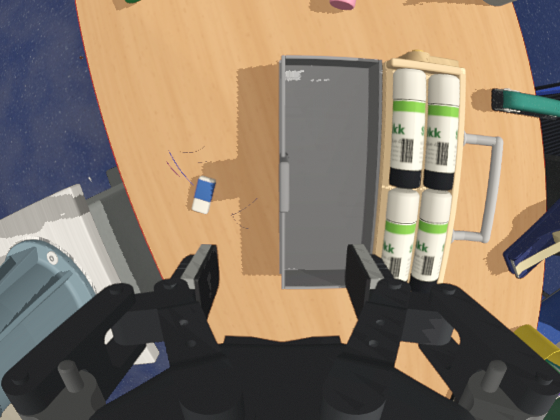

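View pics/wrist6.png

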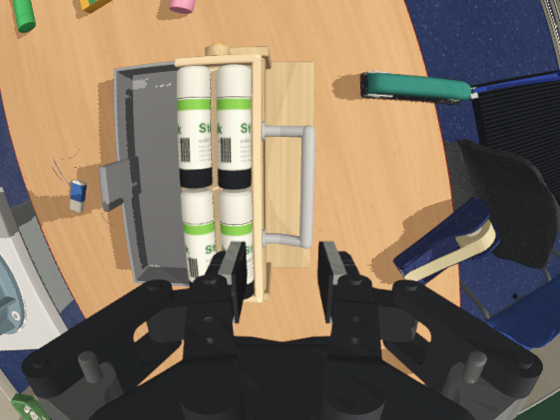

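Run:
```python
from h import *
s=np.load("pics/wrist6.npy",allow_pickle=True).item()
psi=-.29; O=np.array([.5604,.0526]); X=np.array([np.cos(psi),np.sin(psi)]);Y=np.array([-X[1],X[0]])
st=lambda p: np.round([(p[:2]-O)@X,(p[:2]-O)@Y],4)
a=onz(s,307.8,127,.115,True);b=onz(s,307,246.5,.115,True); print(a,b,(a+b)/2,np.linalg.norm(a-b),np.arctan2(-(a-b)[0],(a-b)[1]),st((a+b)/2))
s=np.load("pics/wrist5.npy",allow_pickle=True).item()
P=[onz(s,u,v,.05,True) for u,v in [(280.5,57),(382,59.5),(281.5,289)]]
print([st(p) for p in P])
a=onz(s,498.5,138,.115,True);b=onz(s,487,240,.115,True); print(st(a),st(b))
for (u,v) in [(408,70),(444,74)]: print(st(onz(s,u,v,.112,True)))
# tray left end/ right: gap between black caps
for (u,v) in [(406,189),(437,189)]: print(st(onz(s,u,v,.118,True)))
```

```text
[0.67019896 0.08135258 0.115     ] [ 0.64037883 -0.02312916  0.115     ] [0.65528889 0.02911171 0.115     ] 0.10865391624161799 -0.2780183256089553 [0.0976 0.0046]
[array([-0.1177,  0.1311]), array([-0.0094,  0.1332]), array([-0.1166, -0.1325])]
[0.099 0.059] [ 0.1019 -0.0484]
[-0.0039  0.1138]
[0.0332 0.1143]
[-0.0036  0.006 ]
[0.0287 0.0064]
```

```bash
cat >> h.py <<'E'
PSI=-.28; XS=np.array([np.cos(PSI),np.sin(PSI)]); HB=np.array([.6553,.0291]); AL=PSI+np.pi/2; R=np.hypot(83,25)/1000; T0=np.arctan2(25,83)
def tp(th,dz=0.):
    x=R*np.cos(T0+th)-.083; z=.090+R*np.sin(T0+th)
    return list(HB+x*XS)+[z-.019+dz]
E
python3 - <<'E'
from h import *
p=tp(0); 
movel([p[0],p[1],.17],down(AL),max_speed=.12)
print(movel(p,max_speed=.06,guard=6))
s=snapshot("wrist"); cv2.imwrite("pics/wrist7.png",s["color"]); s=snapshot("side"); cv2.imwrite("pics/side7.png",cv2.resize(s["color"][170:310,245:435],None,fx=4.2,fy=4.2,interpolation=2))
print(get_state()["position"],p,get_state()["clock"])
E
```

```text
False
[0.65563979 0.02906242 0.09656907] [np.float64(0.6553), np.float64(0.0291), np.float64(0.09599999999999999)] 17.3667
```

View pics/wrist7.png

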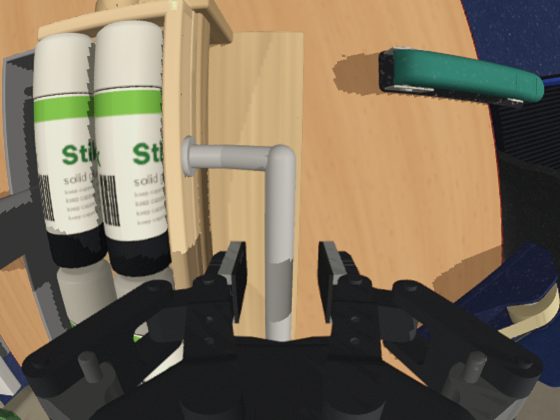

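View pics/side7.png

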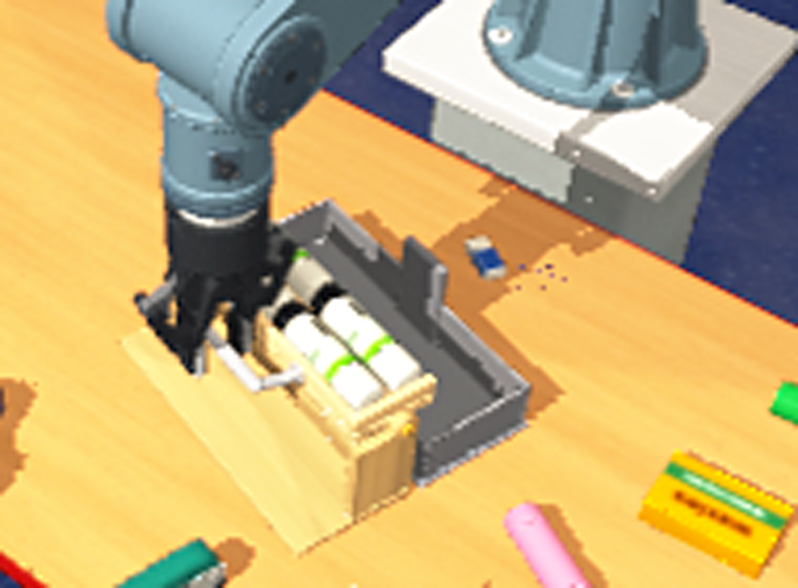

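Run:
```python
from h import *
move_gripper(0.0,25); st=get_state(); print(st["gripper_width"],st["wrist_force"],st["clock"])
for th in np.arange(.1,.41,.1):
    movel(tp(th),max_speed=.035)
    st=get_state(); print(th,st["gripper_width"],st["wrist_force"].round(1),st["clock"])
for th in (.47,):
    movel(tp(th),max_speed=.03)
s=snapshot("side"); cv2.imwrite("pics/side8.png",cv2.resize(s["color"][170:310,245:435],None,fx=4.2,fy=4.2,interpolation=2))
st=get_state(); print(th,st["gripper_width"],st["wrist_force"].round(1),st["clock"])
```

```text
0.01099958040769842 [-5.81821636  0.86115174  4.17585789] 17.6833
0.1 0.011052086263825117 [-3.4  0.6 -1.9] 18.0833
0.2 0.011098679898621362 [-2.   1.9 -3.4] 18.4833
0.30000000000000004 0.011328420640279939 [-2.   3.1 -3.8] 18.8833
0.4 0.010818565209599331 [ 0.2  3.  -2.4] 19.2833
0.47 0.011060039209316043 [3.4 4.5 0.1] 19.6833
```

View pics/side8.png

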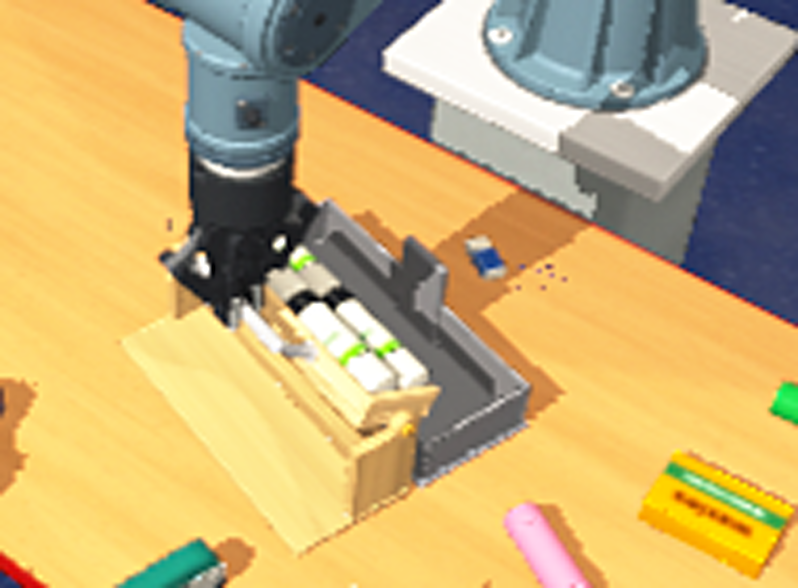

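Run:
```python
from h import *
ims=[]
for th in (.52,.56,.60):
    movel(tp(th),max_speed=.025); pause(.3)
    s=snapshot("side"); ims.append(cv2.resize(s["color"][200:300,290:390],None,fx=2.6,fy=2.6,interpolation=2))
    st=get_state(); print(th,st["gripper_width"],st["wrist_force"].round(1),st["clock"])
cv2.imwrite("pics/side9.png",np.hstack(ims)); s=snapshot("wrist"); cv2.imwrite("pics/wrist9.png",s["color"])
```

```text
0.52 0.010815921772746448 [4.  3.6 0.7] 20.3583
0.56 0.01118486747158166 [5.2 4.7 1.1] 21.0
0.6 0.010766636795110198 [5.9 4.2 1.5] 21.6417
```

View pics/side9.png

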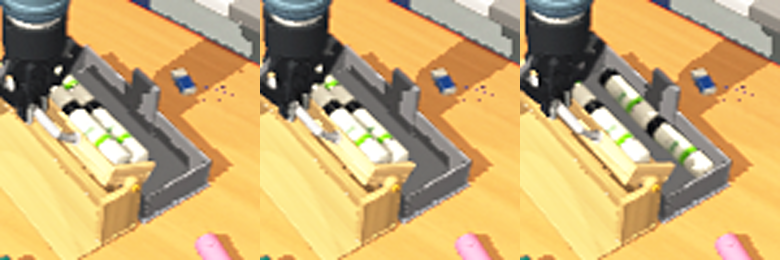

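View pics/wrist9.png

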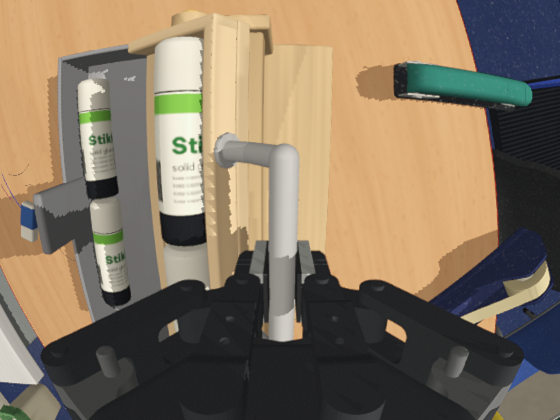

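Run:
```python
from h import *
for th in (.5,.4,.3,.2,.1,.04,0):
    movel(tp(th),max_speed=.03)
st=get_state(); print(st["wrist_force"].round(1),st["position"],tp(0),st["clock"])
movel(tp(0,-.001),max_speed=.02,guard=6); st=get_state(); print(st["wrist_force"].round(1))
move_gripper(.034); pause(.2)
p=get_state()["position"]; print(movel([p[0],p[1],.20],max_speed=.1,guard=8))
p=get_state()["position"]; movel([p[0],p[1],.30],max_speed=.15); pause(.3)
for n in ["wrist","side","top"]:
    s=snapshot(n); cv2.imwrite(f"pics/{n}10.png",s["color"]); np.save(f"pics/{n}10.npy",s,allow_pickle=True)
    if n=="side": cv2.imwrite("pics/side10c.png",cv2.resize(s["color"][170:310,245:435],None,fx=4.2,fy=4.2,interpolation=2))
print(get_state()["clock"])
```

```text
[-6.2  4.6  9.1] [0.65421    0.02917101 0.09647341] [np.float64(0.6553), np.float64(0.0291), np.float64(0.09599999999999999)] 24.4917
[-9.1  4.3 14.5]
False
27.7583
```

View pics/side10c.png

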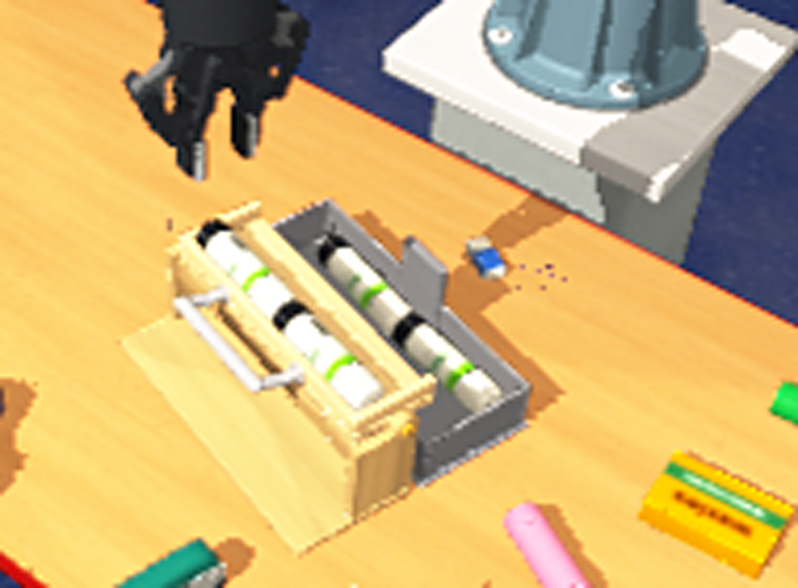

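View pics/wrist10.png

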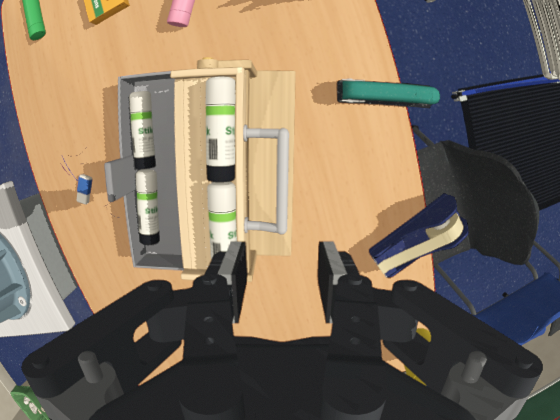

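Run:
```python
from h import *
s=np.load("pics/wrist10.npy",allow_pickle=True).item()
O=HB-.095*XS;Y=np.array([-XS[1],XS[0]])
for (u,v,z) in [(120,76,.05),(135,268,.05),(283,130,.115),(281,231,.115)]:
    p=onz(s,u,v,z,True)[:2]-O; print(round(p@XS,4),round(p@Y,4))
pause(.5); close_job()
```

```text
-0.115 0.1309
-0.1182 -0.1362
0.0953 0.0539
0.0933 -0.0525
the job is handed in; nothing more can be done
```

The job is done and handed in at about 28 s of the 61 s allowed. `close_job` gives no verdict, so what follows rests on my own checks.

**What I did:** I pinched the tub by its grip tab and carried it round. I set it in front of the stand with the tab outward. I then gripped the tray handle lightly and lifted it along its arc to about 0.60 rad. Both front sticks rolled into the tub between 0.56 and 0.60. I lowered the tray back onto the stand, let go and raised the arm clear.

**Last checks:**

| Check | Result |
|---|---|
| Tub position | Front rim corners at x about -115 and -118 mm, y about +131 and -136 mm in the stand frame, so the tub's centre is near x = -63, y = -3 mm |
| Tub angle | Square to about 0.01 rad |
| Sticks | Both front sticks in the tub, both back sticks in the back trough |
| Tray | Handle back within 2 mm of its rest position |
| Bystanders | I touched neither. The crayon box looks undisturbed in the last pictures; I did not check the hole punch again. |

**One disagreement:** My first stand position, from the top camera, was about 3 to 5 mm off the later wrist-camera measurement. I used the wrist measurement for the handle grasp and the final check. The tub is inside its tolerance by either one.

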